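# Lock the tilt-out bin open with its treadle

## Task

The bin has to stand tilted out while somebody peels vegetables: with the gripper press its red treadle down firmly onto its stop (some 15 newtons, never leaning on it with more than 35) and hold it there a moment, then, still holding it down, slide it sideways until its steel tongue is well under the yellow catch, and let go so that the catch keeps the treadle down and the bin open. Work the bin by the treadle only, without touching the bin, and leave the mug, tiffin carrier, gasket ring and spoon where they stand.

Things in the scene. Friction and masses are not known exactly. Their poses are not given: they have to be found in the camera images.
- station: Fixed stand: steel foot strip, grey bearing blocks 66 mm high, stainless rail 250 mm high at x = +140 mm. Origin on the counter; x points away from the treadle's free end, towards the rail; y left seen from that end; z up. A hinge shaft (radius 7 mm) for treadle and bin runs along y at x = +90, z = 50 mm. Place and yaw vary.
- catch_foot (a point): Point on the counter (z = 0) under the fixed yellow catch, a C-bracket 22 mm long in station x, open to +y. Along station y from here: black rubber stop on the lower jaw -15 to +65 mm, upper jaw (6 mm thick) -20 to +22 mm; 15 mm gap between them. Catch height varies and is NOT reported: top of the rubber 15 to 40 mm above the counter, so the stop must be felt.
- pad: Red pedal pad of the treadle, 90 (x) by 70 (y) by 8 mm, rims 6 mm wide, 8 mm high along both sides. Origin: centre of its top face, 150 mm from the shaft; z normal to it, x to the shaft, y to the bin. Starts 77 mm high, tilted 0.15 rad, free end up; sinks 27 to 52 mm. At its middle: 3 to 5 N starts it, 6 to 8 N just before the stop, then 8 N more per mm on the rubber stop. Springs back up if not caught.
- tongue (a point): Outer end of the steel tongue, a round bar 10 mm thick that sticks out 40 mm beyond the pad's -y edge towards the catch; the point is on its axis. The bar comes to rest on the rubber stop when the treadle is down.
- shaft (a joint): Turn of treadle and bin together, rad: 0 = treadle up, bin upright; grows as the treadle goes down and the bin tilts out towards the treadle's free end. The stop comes somewhere between 0.18 and 0.36; held by the catch it rests about 0.03 less than that.
- slider (a joint): Sideways place of the treadle on the shaft, m: 0 to 0.040, growing towards the catch (station -y). Starts at 0 to 0.008; takes 1 N plus rubbing on the stop, stays where left. The tongue meets the upper jaw at about 0.013, passes under it only when within 4 mm of the stop, and is well under from 0.030 on.
- bin_shell: Green slim plastic bin, 85 mm (x) by 170 mm (y) by 185 mm high, open on top, beside the treadle on its +y side (centre 190 mm from the pad's). Origin: centre of its underside, 20 mm above the shaft; z along its height.
- mug: Blue ceramic mug, 82 mm across, 95 mm high, handle at +y; origin under its centre. Bystander.
- tiffin: Steel tiffin carrier, three tiers, 120 mm across its side bars, 194 mm high with handle; origin under its centre. Bystander.
- gasket: Black rubber gasket ring, 104 mm across, 7 mm high, lying flat; origin under its centre. Bystander.
- spoon: Wooden spoon, 260 mm long along its x, lying flat; origin near its middle. Bystander.

How it is judged:
By the outcome, as a careful person would: the job done as asked, in the order asked, and still so for the second after the job is handed in, with the robot touching nothing.
It also fails if it takes over 58 s, if anything falls off the work surface, if the arm or the gripper's body presses on something with over 40 N, if the wrist force passes 120 N, or if a joint passes its speed limit or range.

## Robot

A 6-joint arm with a two-finger parallel gripper is mounted at the origin on the work surface. World frame = base frame: x ahead of the robot, y to its left, z up, the work surface at z = 0. Lengths are in m, angles in rad, forces in N, time in s.
With the tool pointing down it reaches from about 0.425 to 0.95 m from the base axis. Payload 3.5 kg.
Tool frame: the origin (TCP) lies midway between the tips of the shut fingers; the grasp point (between the pads) lies 19 mm behind it (grip_depth is the distance from the TCP to the grasp point, in m); z points along the fingers, y is the line along which they close (so a half turn about z gives the same grasp; the last joint's range is limited). The gripper opens to 85 mm and grips with 20 to 120 N. Pads are 22 mm wide; open, the fingers measure 114 mm over their backs; the gripper's body (76 mm by 85 mm) begins 54 mm behind the grasp point. The pads swing forward as they close: fully open they stand 13 mm farther back than shut.
Start: joints at [-0.15, 0.286, 1.577, -0, 1.279, -0.15], TCP at [0.675, 0, 0.231] pointing down, gripper open.
Joint ranges: [-2.77, 2.77], [-0.9, 2.22], [0.21, 2.48], [-1.53, 4.67], [0.24, 2.81], [-2.84, 2.84]. Speed limits (rad/s): [2.79, 2.79, 3.14, 3.14, 3.14, 3.14].

## Interface

Orientations are given as [roll, pitch, yaw] about the fixed x, y, z axes, in that order (R = Rz(yaw) Ry(pitch) Rx(roll)).
In Python, from workcell import * gives the robot as it stands.
- The arm moves only by the shell command python3 -m crank 'ROWS' [FORCE]. ROWS is JSON, a list of rows, each an object with "fingers": the gripper command: -1 is shut, 1 is fully open, values between are in proportion; "slide": the shift along the tool's x, y, z in units of 4 cm (1.0 is 4 cm), a list of three; "twist": the turn about the tool's z in units of 0.12 rad (1.0 is 0.12 rad). In form: [{"fingers": fingers, "slide": [tx, ty, tz], "twist": twist}, ...]. A call has 1 to 8 rows; each row shifts and turns the commanded pose from where the row before left it, along the tool's axes as they then stand; what a row does not reach is not made up. A row lasts 1/10 s, in which the tool goes at most 50 mm and 8.59 degrees, less where a joint would pass 70% of its speed; a pose out of reach is approached as far as the arm can. A call with a number of a shift or a turn outside -1 to 1 is refused whole. A call with a gripper value outside its range is refused whole. The fingers move at their own pace and stop on an object; FORCE is the grip in N (left out, the last holds). Time passes only in rows, so rows that do not move let the fingers close. It gives the time, the measured TCP pose, the force, the opening and the grip force at its end, in the units of the state.
- read_state(): the state, without advancing time (a new reading comes with each control period).
- snapshot(name): name is "scene" or "side" or "wrist"; returns a dict with "pixels" (480x640x3 uint8, blue, green, red), "depth" (480x640 float32, m along the optical axis (not along the pixel's ray), 0 where there is no reading), "intrinsics" (3x3 intrinsics, pixels), "R" (3x3) and "t" (3): a world point X has camera coordinates R X + t. Camera axes: x right, y down, z forward; pixel columns grow to the right and rows downward; lengths in m; the calibration is good to about 2 mm. A picture is of the moment at which its call begins.
- sign_off(): hands the job in; it is judged then, once.
The state is a dict: "time_s": time; "joint_positions": joint angles; "joint_velocities": joint speeds; "effort": joint torques, N m; "tcp_pos": TCP position; "orientation": TCP orientation; "contact_force": force on the tool from outside, world axes, zero at the start; "wrist_torque": the same for the moment, N m; "finger_gap": opening from 0.0 (shut) to 1.0 (fully open); "grasp_force": force on a finger pad.
Only numpy, scipy, OpenCV 4.12 (cv2) and the standard library are available. Lean on these libraries where they do the work, as an engineer would, in place of code of your own. Each camera call takes 0.05 s, during which the arm holds its last target. There are 200 camera calls.

## Working session

There is one attempt and no reset: what is moved stays moved. The work goes in short steps, Python scripts to look and compute and a shell command to move; the robot and the scene stay as the last step left them, time stands still between calls to the robot, and variables do not carry over. Pictures are saved under pics/ and viewed, at most 10 in all, crops included, and the job is handed in when it is done.

```bash
mkdir -p pics; ls; python3 - <<'E'
from workcell import *
import cv2,numpy as np
s=read_state();print({k:np.round(v,3).tolist() for k,v in s.items()})
for n in("scene","side"):
    d=snapshot(n);cv2.imwrite(f"pics/{n}0.png",d["pixels"]);np.savez(f"{n}0.npz",**d)
    print(n,d["intrinsics"].tolist(),(-d["R"].T@d["t"]).round(3),d["R"][2].round(2))
E
```

```text
pics
{'time_s': 0.0, 'joint_positions': [-0.15, 0.287, 1.578, -0.0, 1.279, -0.15], 'joint_velocities': [-0.0, 0.0, -0.002, 0.0, 0.001, 0.001], 'effort': [-0.0, -40.598, -29.263, -0.0, 0.006, 0.0], 'tcp_pos': [0.674, 0.0, 0.23], 'orientation': [-3.139, -0.0, 1.571], 'contact_force': [0.882, -0.067, 0.103], 'wrist_torque': [-0.01, 0.01, -0.021], 'grasp_force': 0.0, 'finger_gap': 1.003}
scene [[620.0048844884066, 0.0, 316.92872420059314], [0.0, 620.0048844884066, 228.16036855176674], [0.0, 0.0, 1.0]] [ 0.348 -0.689  0.973] [ 0.18  0.66 -0.73]
side [[611.6896596920936, 0.0, 313.4056676427908], [0.0, 611.6896596920936, 235.74606391022306], [0.0, 0.0, 1.0]] [-0.14   1.016  0.872] [ 0.5  -0.66 -0.57]
```

View pics/scene0.png

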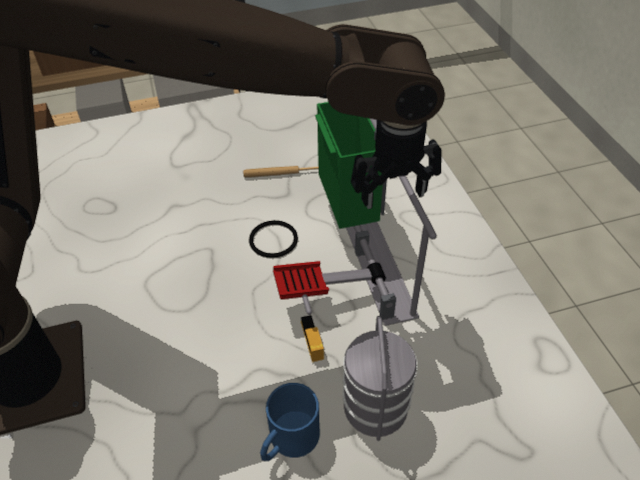

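View pics/side0.png

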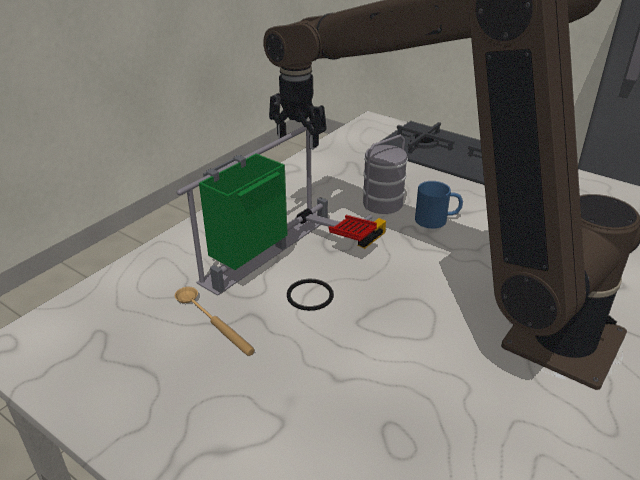

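The scene view shows the red pad at about (300,280), the yellow catch at (315,345), the mug at (293,420), the tiffin at (380,380) and the bin at (350,175). In the side view the pad is at (355,228) and the catch at (375,235). Next I'll deproject the coloured regions from both views.

```bash
cat > h.py <<'E'
import numpy as np,cv2
def cloud(d,m):
    v,u=np.nonzero(m&(d["depth"]>0));z=d["depth"][v,u];K=d["intrinsics"]
    c=np.stack([(u-K[0,2])/K[0,0]*z,(v-K[1,2])/K[1,1]*z,z],1)
    return (c-d["t"])@d["R"]
def mask(d,c):
    h=cv2.cvtColor(d["pixels"],cv2.COLOR_BGR2HSV);H,S,V=[h[...,i].astype(int) for i in range(3)]
    return {"red":((H<5)|(H>174))&(S>180)&(V>70),"yel":(H>16)&(H<30)&(S>190)&(V>90),"grn":(H>50)&(H<75)&(S>150),"blu":(H>98)&(H<118)&(S>110)&(V>40)}[c]
E
python3 - <<'E'
from h import *
P={}
for n in("scene","side"):
    d=dict(np.load(n+"0.npz"))
    for c in("red","yel","grn","blu"):
        m=mask(d,c).astype(np.uint8)
        k,l,st,_=cv2.connectedComponentsWithStats(m);m=l==1+np.argmax(st[1:,4])
        p=cloud(d,m);P[n,c]=p
        (cx,sz,a)=cv2.minAreaRect(p[:,:2].astype(np.float32))
        print(n,c,len(p),"med",np.median(p,0).round(3),"lo",np.percentile(p,2,0).round(3),"hi",np.percentile(p,98,0).round(3),"rect",np.round(cx,3),np.round(sz,3),round(a,1))
# pad plane
for n in("scene","side"):
    p=P[n,"red"];c=p.mean(0);w=np.linalg.svd(p-c)[2][2];w*=np.sign(w[2]);print(n,"pad normal",w.round(3))
    d=dict(np.load(n+"0.npz"));im=d["pixels"]
    crop=im[220:470,230:450] if n=="scene" else im[180:270,280:420]
    cv2.imwrite(f"pics/{n}0c.png",cv2.resize(crop,None,fx=2.4 if n=="scene" else 5,fy=2.4 if n=="scene" else 5,interpolation=cv2.INTER_CUBIC))
E
```

```text
scene red 1238 med [0.505 0.009 0.08 ] lo [ 0.464 -0.027  0.071] hi [0.548 0.042 0.092] rect [0.507 0.008] [0.074 0.089] 88.3
scene yel 6 med [ 0.492 -0.117  0.026] lo [ 0.49  -0.117  0.02 ] hi [ 0.492 -0.115  0.032] rect [ 0.492 -0.116] [0.004 0.001] 37.8
scene grn 4907 med [0.642 0.179 0.177] lo [0.613 0.113 0.082] hi [0.704 0.284 0.256] rect [0.653 0.121] [0.336 0.097] 86.7
scene blu 3348 med [ 0.424 -0.227  0.052] lo [ 0.372 -0.28   0.004] hi [ 0.462 -0.2    0.097] rect [ 0.421 -0.25 ] [0.108 0.079] 66.5
side red 611 med [0.498 0.014 0.079] lo [ 0.461 -0.023  0.069] hi [0.547 0.047 0.09 ] rect [0.505 0.012] [0.075 0.091] 87.1
side yel 85 med [ 0.493 -0.106  0.034] lo [ 0.487 -0.117  0.003] hi [ 0.51  -0.081  0.038] rect [ 0.5   -0.099] [0.045 0.025] 83.7
side grn 7003 med [0.624 0.228 0.189] lo [0.614 0.118 0.075] hi [0.704 0.288 0.254] rect [0.658 0.202] [0.175 0.102] 87.6
side blu 1156 med [ 0.414 -0.216  0.063] lo [ 0.368 -0.277  0.004] hi [ 0.46  -0.195  0.095] rect [ 0.421 -0.246] [0.109 0.088] 68.3
scene pad normal [0.149 0.008 0.989]
side pad normal [ 0.133 -0.005  0.991]
```

View pics/scene0c.png

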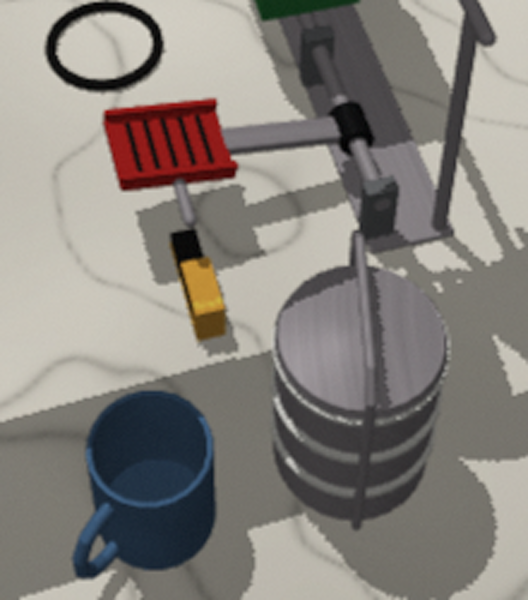

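View pics/side0c.png

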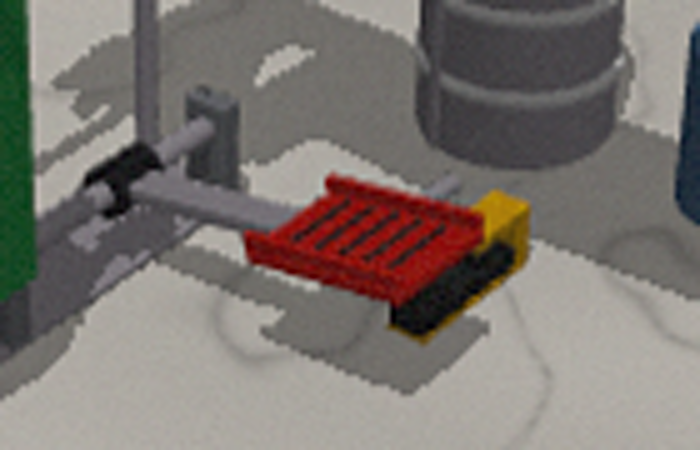

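Pad centre is about (0.506, 0.010, 0.077), and the two views agree within 4 mm and match the given height. The yaw is about -1.5°. The catch's yellow top is at about 0.038, so I expect a low stop, with rubber near 17 mm. I'll shut the fingers and go above the pad, 13 mm towards the catch-side rim.

```bash
python3 -m crank '[{"fingers":-1,"slide":[-0.1,-1,0],"twist":0},{"fingers":-1,"slide":[0,-1,0],"twist":0},{"fingers":-1,"slide":[0,-1,0.3],"twist":0},{"fingers":-1,"slide":[0,-0.8,0.6],"twist":0},{"fingers":-1,"slide":[0,-0.4,0.8],"twist":0},{"fingers":-1,"slide":[0,0,0.8],"twist":0},{"fingers":-1,"slide":[0,0,0],"twist":0},{"fingers":-1,"slide":[0,0,0],"twist":0}]'
python3 - <<'E'
from workcell import *
from h import *
s=read_state();print({k:np.round(s[k],4).tolist() for k in("tcp_pos","orientation","contact_force","finger_gap","joint_positions")})
a=snapshot("wrist");b=snapshot("side");np.savez("w1.npz",**a)
for d in(a,b):
    m=mask(d,"red");p=cloud(d,m);p=p[(p[:,2]>.05)]
    print(len(p),[np.round(x,3) for x in cv2.minAreaRect(p[:,:2].astype(np.float32))],p.min(0).round(3),p.max(0).round(3))
cv2.imwrite("pics/w1.png",np.vstack([a["pixels"][::1,::1],]))
E
```

```text
time_s: 0.9
tcp_pos: [0.5069, -0.004, 0.1313]
orientation: [-3.14, -0.0, 1.571]
contact_force: [-0.3, -0.6, 1.0]
finger_gap: 0.003
grasp_force: 0.0
{'tcp_pos': [0.5069, -0.004, 0.1313], 'orientation': [-3.1405, -0.0003, 1.5707], 'contact_force': [-0.3484, -0.6499, 1.0119], 'finger_gap': 0.0026, 'joint_positions': [-0.2082, 0.0239, 2.0673, 0.0, 1.0515, -0.2082]}
20996 [array([0.508, 0.011]), array([0.07 , 0.089]), np.float64(87.455)] [ 0.462 -0.026  0.071] [0.553 0.047 0.095]
606 [array([0.504, 0.012]), array([0.075, 0.093]), np.float64(86.237)] [ 0.458 -0.025  0.064] [0.553 0.053 0.094]
```

View pics/w1.png

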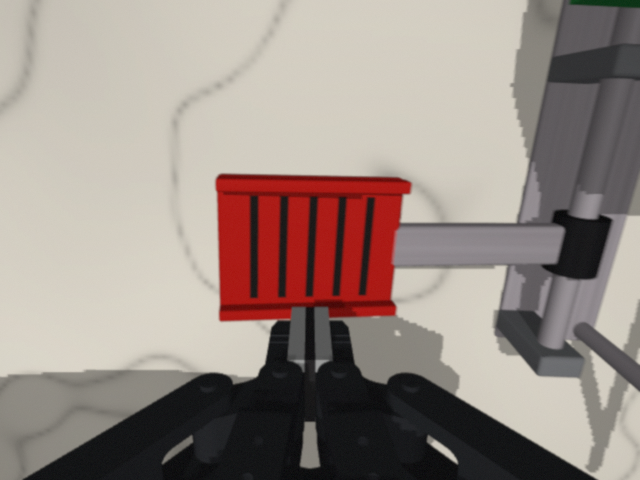

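The wrist view shows the shut fingertips at about (310,330), in line with the middle of the pad, which spans (218-410, 175-320). They should come down inside the near rim with about 3 mm to spare. Going down onto the pad.

```bash
R='{"fingers":-1,"slide":[0,0,0],"twist":0}'; python3 -m crank '[{"fingers":-1,"slide":[0,0,0.6],"twist":0},{"fingers":-1,"slide":[0,0,0.5],"twist":0},{"fingers":-1,"slide":[0,0,0.2],"twist":0},{"fingers":-1,"slide":[0,0,0.1],"twist":0},{"fingers":-1,"slide":[0,0,0.1],"twist":0},{"fingers":-1,"slide":[0,0,0],"twist":0},{"fingers":-1,"slide":[0,0,0],"twist":0}]'
python3 -m crank '[{"fingers":-1,"slide":[0,0,0.1],"twist":0},{"fingers":-1,"slide":[0,0,0.1],"twist":0},{"fingers":-1,"slide":[0,0,0.1],"twist":0},{"fingers":-1,"slide":[0,0,0.1],"twist":0},{"fingers":-1,"slide":[0,0,0],"twist":0},{"fingers":-1,"slide":[0,0,0],"twist":0}]'
```

```text
time_s: 1.7
tcp_pos: [0.5081, -0.0042, 0.0726]
orientation: [3.139, 0.001, 1.571]
contact_force: [-1.4, 0.2, 4.1]
finger_gap: 0.0
grasp_force: 2.0
time_s: 2.3
tcp_pos: [0.5068, -0.0041, 0.0558]
orientation: [-3.141, 0.0, 1.571]
contact_force: [-3.4, -0.8, 5.2]
finger_gap: 0.001
grasp_force: 2.7
```

```bash
for i in 1 2 3; do :; done
python3 -m crank '[{"fingers":-1,"slide":[0,0,0.05],"twist":0},{"fingers":-1,"slide":[0,0,0.05],"twist":0},{"fingers":-1,"slide":[0,0,0],"twist":0}]' | grep -E "tcp|contact"
python3 - <<'E'
from workcell import *
print(read_state()["contact_force"])
E
```

```text
tcp_pos: [0.507, -0.0041, 0.0519]
contact_force: [-3.0, -0.6, 5.6]
[-3.01848416 -0.56402302  5.60229178]
```

```bash
python3 -m crank '[{"fingers":-1,"slide":[0,0,0.04],"twist":0},{"fingers":-1,"slide":[0,0,0.03],"twist":0},{"fingers":-1,"slide":[0,0,0],"twist":0}]' | grep -E "tcp|contact"
```

```text
tcp_pos: [0.507, -0.0041, 0.0492]
contact_force: [-3.7, -0.4, 7.5]
```

```bash
python3 - <<'E'
from workcell import *
from h import *
d=snapshot("side");cv2.imwrite("pics/side2.png",cv2.resize(d["pixels"][180:270,280:420],None,fx=5,fy=5,interpolation=cv2.INTER_CUBIC))
E
```

```text
(no output)
```

View pics/side2.png

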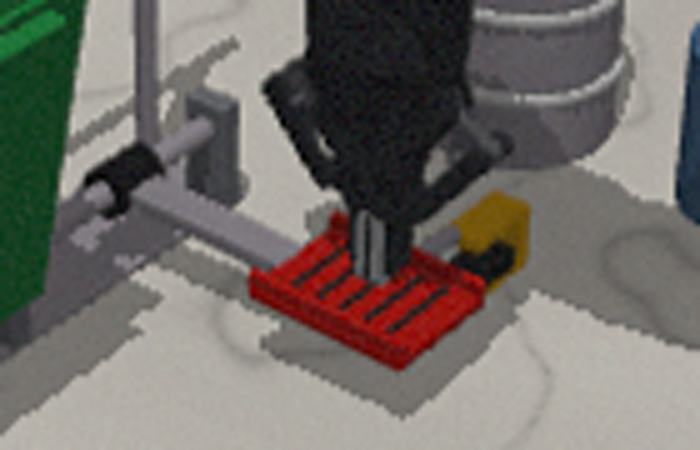

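The fingertips at about (375,265) in the crop press inside the pad. The tongue at (440,240) has come down close to the rubber stop. From here I'll feel down in small steps.

```bash
python3 -m crank '[{"fingers":-1,"slide":[0,0,0.03],"twist":0},{"fingers":-1,"slide":[0,0,0],"twist":0},{"fingers":-1,"slide":[0,0,0],"twist":0}]' | grep -E "tcp|contact"
```

```text
tcp_pos: [0.507, -0.0041, 0.0481]
contact_force: [-3.3, -0.3, 5.8]
```

```bash
python3 -m crank '[{"fingers":-1,"slide":[0,0,0.03],"twist":0},{"fingers":-1,"slide":[0,0,0],"twist":0},{"fingers":-1,"slide":[0,0,0],"twist":0}]' | grep -E "tcp|contact"
```

```text
tcp_pos: [0.507, -0.0041, 0.047]
contact_force: [-4.0, -0.2, 6.0]
```

```bash
python3 -m crank '[{"fingers":-1,"slide":[0,0,0.04],"twist":0},{"fingers":-1,"slide":[0,0,0.02],"twist":0},{"fingers":-1,"slide":[0,0,0],"twist":0}]' | grep -E "tcp|contact"
```

```text
tcp_pos: [0.5071, -0.0041, 0.0445]
contact_force: [-4.0, -0.1, 6.2]
```

```bash
python3 -m crank '[{"fingers":-1,"slide":[0,0,0.02],"twist":0},{"fingers":-1,"slide":[0,0,0.02],"twist":0},{"fingers":-1,"slide":[0,0,0],"twist":0}]' | grep -E "tcp|contact"
```

```text
tcp_pos: [0.5072, -0.0041, 0.043]
contact_force: [-3.1, -0.2, 7.0]
```

```bash
python3 -m crank '[{"fingers":-1,"slide":[0,0,0.02],"twist":0},{"fingers":-1,"slide":[0,0,0.02],"twist":0},{"fingers":-1,"slide":[0,0,0],"twist":0}]' | grep -E "tcp|contact"
```

```text
tcp_pos: [0.5072, -0.0041, 0.0414]
contact_force: [-3.0, 0.2, 6.7]
```

```bash
python3 -m crank '[{"fingers":-1,"slide":[0,0,0.02],"twist":0},{"fingers":-1,"slide":[0,0,0.02],"twist":0},{"fingers":-1,"slide":[0,0,0],"twist":0}]' | grep -E "tcp|contact"
```

```text
tcp_pos: [0.5073, -0.0041, 0.0399]
contact_force: [-3.6, -0.2, 6.3]
```

```bash
python3 -m crank '[{"fingers":-1,"slide":[0,0,0.02],"twist":0},{"fingers":-1,"slide":[0,0,0.02],"twist":0},{"fingers":-1,"slide":[0,0,0],"twist":0}]' | grep -E "tcp|contact"
```

```text
tcp_pos: [0.5074, -0.0041, 0.0384]
contact_force: [-3.3, 1.3, 6.5]
```

```bash
python3 -m crank '[{"fingers":-1,"slide":[0,0,0.02],"twist":0},{"fingers":-1,"slide":[0,0,0.02],"twist":0},{"fingers":-1,"slide":[0,0,0],"twist":0}]' | grep -E "tcp|contact"
```

```text
tcp_pos: [0.5076, -0.0042, 0.0369]
contact_force: [-2.7, -0.1, 6.4]
```

```bash
python3 -m crank '[{"fingers":-1,"slide":[0,0,0.03],"twist":0},{"fingers":-1,"slide":[0,0,0.02],"twist":0},{"fingers":-1,"slide":[0,0,0],"twist":0}]' | grep -E "tcp|contact"
```

```text
tcp_pos: [0.5078, -0.0042, 0.0349]
contact_force: [-2.2, -1.1, 6.7]
```

```bash
python3 -m crank '[{"fingers":-1,"slide":[0,0,0.02],"twist":0},{"fingers":-1,"slide":[0,0,0.02],"twist":0},{"fingers":-1,"slide":[0,0,0],"twist":0}]' | grep -E "tcp|contact"
```

```text
tcp_pos: [0.5079, -0.0042, 0.0334]
contact_force: [-2.7, -0.4, 7.1]
```

```bash
python3 -m crank '[{"fingers":-1,"slide":[0,0,0.02],"twist":0},{"fingers":-1,"slide":[0,0,0.02],"twist":0},{"fingers":-1,"slide":[0,0,0],"twist":0}]' | grep -E "tcp|contact"
```

```text
tcp_pos: [0.5081, -0.0042, 0.0319]
contact_force: [-2.4, 0.3, 6.5]
```

```bash
python3 -m crank '[{"fingers":-1,"slide":[0,0,0.02],"twist":0},{"fingers":-1,"slide":[0,0,0],"twist":0},{"fingers":-1,"slide":[0,0,0],"twist":0}]' | grep -E "tcp|contact"
```

```text
tcp_pos: [0.5082, -0.0042, 0.0312]
contact_force: [-2.2, 0.7, 7.3]
```

```bash
python3 -m crank '[{"fingers":-1,"slide":[0,0,0.02],"twist":0},{"fingers":-1,"slide":[0,0,0.02],"twist":0},{"fingers":-1,"slide":[0,0,0],"twist":0}]' | grep -E "tcp|contact"
```

```text
tcp_pos: [0.5084, -0.0042, 0.0297]
contact_force: [-2.7, -0.2, 7.2]
```

```bash
python3 -m crank '[{"fingers":-1,"slide":[0,0,0.02],"twist":0},{"fingers":-1,"slide":[0,0,0],"twist":0},{"fingers":-1,"slide":[0,0,0],"twist":0}]' | grep -E "tcp|contact"
```

```text
tcp_pos: [0.5085, -0.0042, 0.029]
contact_force: [-2.3, 1.1, 8.5]
```

```bash
python3 -m crank '[{"fingers":-1,"slide":[0,0,0.02],"twist":0},{"fingers":-1,"slide":[0,0,0],"twist":0},{"fingers":-1,"slide":[0,0,0],"twist":0}]' | grep -E "tcp|contact"
```

```text
tcp_pos: [0.5086, -0.0042, 0.0282]
contact_force: [-2.6, 1.0, 7.3]
```

```bash
python3 -m crank '[{"fingers":-1,"slide":[0,0,0.02],"twist":0},{"fingers":-1,"slide":[0,0,0],"twist":0},{"fingers":-1,"slide":[0,0,0],"twist":0}]' | grep -E "tcp|contact"
```

```text
tcp_pos: [0.5087, -0.0042, 0.0275]
contact_force: [-2.1, 0.1, 7.2]
```

```bash
python3 -m crank '[{"fingers":-1,"slide":[0,0,0.03],"twist":0},{"fingers":-1,"slide":[0,0,0],"twist":0},{"fingers":-1,"slide":[0,0,0],"twist":0}]' | grep -E "tcp|contact"
```

```text
tcp_pos: [0.5088, -0.0042, 0.0265]
contact_force: [-1.7, 0.8, 9.5]
```

```bash
python3 -m crank '[{"fingers":-1,"slide":[0,0,0.02],"twist":0},{"fingers":-1,"slide":[0,0,0],"twist":0},{"fingers":-1,"slide":[0,0,0],"twist":0}]' | grep -E "tcp|contact"
```

```text
tcp_pos: [0.5089, -0.0042, 0.0262]
contact_force: [-3.1, 1.1, 11.0]
```

The stop is reached at z of about 0.027. Next I press to about 16 N.

```bash
python3 -m crank '[{"fingers":-1,"slide":[0,0,0.02],"twist":0},{"fingers":-1,"slide":[0,0,0],"twist":0},{"fingers":-1,"slide":[0,0,0],"twist":0}]' | grep -E "tcp|contact"
```

```text
tcp_pos: [0.509, -0.0042, 0.0258]
contact_force: [-4.2, 1.6, 13.6]
```

```bash
python3 -m crank '[{"fingers":-1,"slide":[0,0,0.01],"twist":0},{"fingers":-1,"slide":[0,0,0],"twist":0},{"fingers":-1,"slide":[0,0,0],"twist":0}]' | grep -E "time|tcp|contact"
```

```text
time_s: 8.95
tcp_pos: [0.509, -0.0042, 0.0256]
contact_force: [-4.9, 0.5, 15.2]
```

```bash
python3 -m crank '[{"fingers":-1,"slide":[0,0,0.02],"twist":0},{"fingers":-1,"slide":[0,0,0],"twist":0},{"fingers":-1,"slide":[0,0,0],"twist":0},{"fingers":-1,"slide":[0,0,0],"twist":0},{"fingers":-1,"slide":[0,0,0],"twist":0},{"fingers":-1,"slide":[0,0,0],"twist":0},{"fingers":-1,"slide":[0,0,0],"twist":0},{"fingers":-1,"slide":[0,0,0],"twist":0}]' | grep -E "time|tcp|contact"
```

```text
time_s: 9.75
tcp_pos: [0.5092, -0.0043, 0.0252]
contact_force: [-5.6, 1.5, 18.2]
```

```bash
python3 -m crank '[{"fingers":-1,"slide":[-0.08,0,0],"twist":0},{"fingers":-1,"slide":[-0.1,0,0],"twist":0},{"fingers":-1,"slide":[0,0,0],"twist":0},{"fingers":-1,"slide":[0,0,0],"twist":0}]' | grep -E "time|tcp|contact"
```

```text
time_s: 10.15
tcp_pos: [0.509, -0.0105, 0.0251]
contact_force: [-4.8, 4.4, 17.6]
```

```bash
python3 -m crank '[{"fingers":-1,"slide":[-0.1,0,0],"twist":0},{"fingers":-1,"slide":[-0.1,0,0],"twist":0},{"fingers":-1,"slide":[0,0,0],"twist":0},{"fingers":-1,"slide":[0,0,0],"twist":0}]' | grep -E "time|tcp|contact"; python3 - <<'E'
from workcell import *
from h import *
d=snapshot("scene");cv2.imwrite("pics/sc3.png",cv2.resize(d["pixels"][235:375,240:420],None,fx=4,fy=4,interpolation=cv2.INTER_CUBIC))
E
```

```text
time_s: 10.55
tcp_pos: [0.5087, -0.0184, 0.025]
contact_force: [-5.6, 5.1, 18.6]
```

View pics/sc3.png

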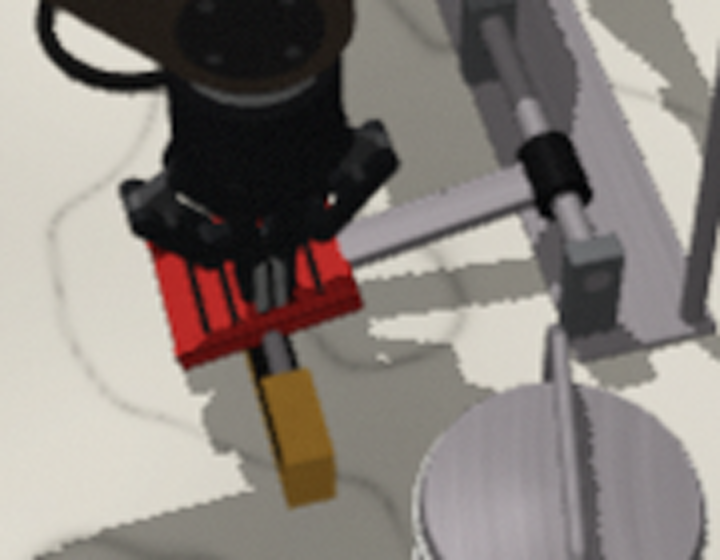

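The tongue at about (285,365) in the crop is entering under the yellow jaw at (300,420), and the pad follows the fingers. Continuing the slide.

```bash
python3 -m crank '[{"fingers":-1,"slide":[-0.1,0,0],"twist":0},{"fingers":-1,"slide":[-0.1,0,0],"twist":0},{"fingers":-1,"slide":[-0.1,0,0],"twist":0},{"fingers":-1,"slide":[0,0,0],"twist":0},{"fingers":-1,"slide":[0,0,0],"twist":0}]' | grep -E "time|tcp|contact"; python3 - <<'E'
from workcell import *
from h import *
for n in("side","scene"):
    d=snapshot(n);p=cloud(d,mask(d,"red"));p=p[p[:,2]<.1]
    p=p[(p[:,2]>.012)];print(n,p.min(0).round(3),p.max(0).round(3),np.percentile(p[:,1],[1,99]).round(3))
    d=dict(np.load(n+"0.npz"));p=cloud(d,mask(d,"red"));p=p[(p[:,2]<.1)&(p[:,2]>.05)];print(" start",p.min(0).round(3),p.max(0).round(3),np.percentile(p[:,1],[1,99]).round(3))
E
```

```text
time_s: 11.1
tcp_pos: [0.5082, -0.0302, 0.0249]
contact_force: [-6.9, 6.2, 19.2]
side [ 0.459 -0.051  0.012] [0.55  0.024 0.042] [-0.05   0.022]
 start [ 0.459 -0.026  0.066] [0.552 0.051 0.093] [-0.024  0.048]
scene [ 0.461 -0.055  0.012] [0.55  0.016 0.093] [-0.054  0.011]
 start [ 0.461 -0.029  0.064] [0.553 0.045 0.095] [-0.027  0.043]
```

```bash
python3 -m crank '[{"fingers":-1,"slide":[-0.08,0,0],"twist":0},{"fingers":-1,"slide":[-0.06,0,0],"twist":0},{"fingers":-1,"slide":[0,0,0],"twist":0},{"fingers":-1,"slide":[0,0,0],"twist":0}]' | grep -E "time|tcp|contact"
```

```text
time_s: 11.6
tcp_pos: [0.508, -0.0355, 0.0249]
contact_force: [-6.8, 6.5, 19.1]
```

```bash
python3 -m crank '[{"fingers":-1,"slide":[-0.06,0,0],"twist":0},{"fingers":-1,"slide":[0,0,0],"twist":0},{"fingers":-1,"slide":[0,0,0],"twist":0}]' | grep -E "time|tcp|contact"; python3 - <<'E'
from workcell import *
from h import *
for n in("side","scene"):
    d=snapshot(n);p=cloud(d,mask(d,"red"));p=p[(p[:,2]<.1)&(p[:,2]>.012)]
    print(n,np.percentile(p[:,1],[1,99]).round(3))
E
```

```text
time_s: 11.9
tcp_pos: [0.5079, -0.0371, 0.0248]
contact_force: [-7.5, 10.0, 20.2]
side [-0.056  0.015]
scene [-0.061  0.003]
```

The pad has moved about 33 mm, and the sideways force is rising as it meets its end. Letting go straight up, slowly at first.

```bash
python3 -m crank '[{"fingers":-1,"slide":[0,0,-0.04],"twist":0},{"fingers":-1,"slide":[0,0,-0.06],"twist":0},{"fingers":-1,"slide":[0,0,-0.08],"twist":0},{"fingers":-1,"slide":[0,0,-0.1],"twist":0},{"fingers":-1,"slide":[0,0,0],"twist":0}]' | grep -E "time|tcp|contact"
```

```text
time_s: 12.5
tcp_pos: [0.5078, -0.0393, 0.0336]
contact_force: [0.3, -0.3, 0.1]
```

```bash
python3 -m crank '[{"fingers":-1,"slide":[0,0,-0.2],"twist":0},{"fingers":-1,"slide":[0,0,-0.3],"twist":0},{"fingers":-1,"slide":[0,0,-0.5],"twist":0},{"fingers":-1,"slide":[0,0,-0.7],"twist":0},{"fingers":-1,"slide":[0,0,-0.7],"twist":0},{"fingers":-1,"slide":[0,0,0],"twist":0},{"fingers":-1,"slide":[0,0,0],"twist":0}]' | grep -E "time|tcp|contact"; python3 - <<'E'
from workcell import *
from h import *
for n in("side","scene"):
    d=snapshot(n);p=cloud(d,mask(d,"red"));p=p[(p[:,2]<.1)&(p[:,2]>.012)]
    print(n,np.percentile(p,[1,50,99],axis=0).round(3).tolist())
    c=d["pixels"][180:270,280:420] if n=="side" else d["pixels"][235:375,240:420]
    cv2.imwrite(f"pics/{n}4.png",cv2.resize(c,None,fx=4,fy=4,interpolation=cv2.INTER_CUBIC))
a=cv2.imread("pics/side4.png");b=cv2.imread("pics/scene4.png");w=800
cv2.imwrite("pics/f.png",np.hstack([cv2.resize(a,(400,257)),cv2.resize(b,(330,257))]))
E
```

```text
time_s: 13.2
tcp_pos: [0.5076, -0.0395, 0.1302]
contact_force: [0.3, 0.2, -0.2]
side [[0.459, -0.057, 0.018], [0.499, -0.02, 0.031], [0.546, 0.016, 0.044]]
scene [[0.462, -0.06, 0.022], [0.504, -0.023, 0.033], [0.547, 0.011, 0.047]]
```

View pics/f.png

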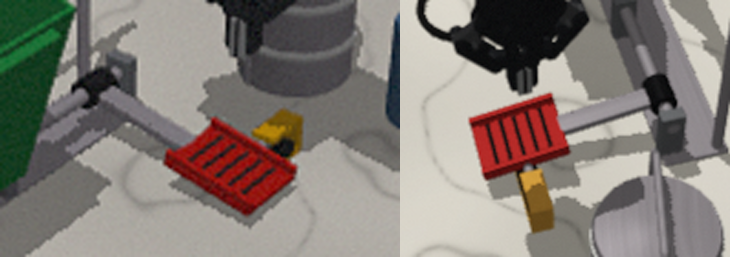

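The pad stays down at about z 0.032. In the right half of the picture the tongue is under the yellow jaw at (535,190), the bin is tilted and the fingers are clear. I'll raise a little more, recheck and hand in.

```bash
python3 -m crank '[{"fingers":-1,"slide":[0,0,-0.5],"twist":0},{"fingers":-1,"slide":[0,0,-0.5],"twist":0},{"fingers":-1,"slide":[0,0,0],"twist":0},{"fingers":-1,"slide":[0,0,0],"twist":0},{"fingers":-1,"slide":[0,0,0],"twist":0}]' | grep -E "time|tcp|contact"; python3 - <<'E'
from workcell import *
from h import *
d=snapshot("scene");p=cloud(d,mask(d,"red"));p=p[(p[:,2]<.1)&(p[:,2]>.012)];m=np.median(p,0);print(m)
if m[2]<.04: print(sign_off())
E
```

```text
time_s: 13.8
tcp_pos: [0.5059, -0.0389, 0.1669]
contact_force: [0.1, -0.2, -0.5]
[ 0.50372795 -0.022607    0.03300366]
the job is handed in; nothing more can be done
None
```

The job is handed in: I pressed the treadle onto its stop with 15–18 N (readings peaked at about 20 N during the slide) and held it for a second. I then slid it about 33 mm under the yellow catch and let go; it stayed down with the bin tilted out and the gripper clear, though I did not re-measure the mug, tiffin, gasket or spoon.

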